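Calibrate the bench colour meter

ROBOT

A 6-joint arm with a two-finger parallel gripper is mounted at the origin on the work surface. World frame = base frame: x ahead of the robot, y to its left, z up, the work surface at z = 0. Lengths are in m, angles in rad, forces in N, time in s.
With the tool pointing down it reaches from about 0.35 to 0.775 m from the base axis. Payload 5.5 kg.
Tool frame: the origin (TCP) lies at the very end of the fingers, on their centre line; the grasp point (between the pads) lies env.grasp_offset behind it (env.grasp_offset is the distance from the TCP to the grasp point, in m); x points along the fingers, y is the direction in which the jaws open and shut, and the axes are right-handed (so a half turn about x gives the same grasp; the last joint's range is limited). The gripper opens to 85 mm and grips with 20 to 120 N. Pads are 22 mm wide; open, the fingers measure 114 mm over their backs; the gripper's body (76 mm by 85 mm) begins 54 mm behind the grasp point. The pads swing forward as they close: fully open they stand 13 mm farther back than shut.
Start: joints at [1.041, 0.313, 0.046, 1.304, 0, 1.431], TCP at [0.219, 0.532, 0.2] pointing down, gripper open.
Joint ranges: [-2.76, 2.76], [-0.86, 1.69], [-1.03, 1.26], [-2.2, 2.34], [-1.47, 1.5], [-3.14, 3.14]. Speed limits (rad/s): [2.57, 2.57, 3.14, 3.14, 3.14, 3.14].

INTERFACE

Orientations are given as a unit quaternion [w, x, y, z].
In Python, from workcell import get_state, viewer, job, env gives the robot as it stands.
- The arm moves only by the tool send_rows, never from a script. Its argument "plan" is a list of rows, each a list of 6 numbers: the shift along the tool's x, y, z in mm, then the turn, a rotation vector about the tool's x, y, z in degrees. A call has exactly 10 rows; each row is the pose to reach, as a shift and turn from the pose commanded when the call began, along the tool's axes at that moment; what a row does not reach only later rows make up. A row lasts 1/8 s, in which the tool goes at most 62.5 mm and 10.7 degrees, less where a joint would pass 70% of its speed; a pose out of reach is approached as far as the arm can. A call with a gripper value outside its range is refused whole. "claw" is the finger opening in mm, from 0 to 85.4, set as the call begins (left out, the last holds). The fingers move at their own pace and stop on an object; "newtons" is the grip in N (left out, the last holds). Time passes only in rows, so rows that repeat a pose let the fingers close, or fill a call up. It gives the time, the measured TCP pose, the force and the opening at its end, in the units of the state.
- get_state(): the state, without advancing time (a new reading comes with each control period).
- viewer.read_camera(name): name is "side" or "top" or "wrist"; returns a dict with "frame" (420x560x3 uint8, blue, green, red), "mtx" (3x3 intrinsics, pixels), "rvec" (rotation vector, rad) and "tvec" (3), from world to camera coordinates, as OpenCV has them. Camera axes: x right, y down, z forward; pixel columns grow to the right and rows downward; lengths in m; the calibration is good to about 2 mm. A picture is of the moment at which its call begins. There is no depth.
- job.hand_in(): hands the job in, once; it reports no verdict.
The state is a dict: "clock": time; "joint_pos": joint angles; "qvel": joint speeds; "tau": joint torques, N m; "tcp_pos": TCP position; "orientation": TCP orientation; "wrist_force": force on the tool from outside, world axes, zero at the start; "ft_torque": the same for the moment, N m; "finger_gap": finger opening in m.
Only numpy, scipy, OpenCV 4.12 (cv2) and the standard library are available. Lean on these libraries where they do the work, as an engineer would, in place of code of your own. Each camera call takes 0.05 s, during which the arm holds its last target.

TASK

Start the colour meter's calibration by pressing its three keys fully down one at a time, letting each spring back: the large round key, then the square key, then the small round key. Then turn the knurled collar on the meter clockwise (seen from above) until its hidden keyway drops over the pin, and push it fully home onto its seat. It is spring-loaded and must stay seated while the meter calibrates, so finish while still holding it pushed home with the gripper; leave the mouse, the tape roll and the handheld colour meter where they are.

Things in the scene. Friction and masses are not known exactly. Their poses are not given: they have to be found in the camera images.
- meter: bench colour meter, fixed, on the left or right of the work area, turned up to 0.35 rad: a white box 170 x 150 x 60 mm (its x, y, z). Origin: centre of its underside; z up. The collar's mount stands in the middle of its top: a dark round seat 58 mm in diameter, top face 71 mm above the bench. The mount's upright axis passes through the origin
- pin_tip (a point): outer end of the steel pin, 5 mm in diameter, that sticks out level from the mount's spigot along the meter's +x, 24 mm from the axis, 76 mm above the bench, in the gap under the collar; fixed
- cell: the moving part on the mount, with the knurled aluminium collar: 54 mm in diameter, 31 mm high, white tile on top. Origin: on the axis at the collar's underside, 80 mm above the bench when up, 71 mm when home; z up. This frame moves up and down but does not turn. The collar is captive and turns about the axis with 0.03 N m of friction; let go, springs push it up (2.6 N up, 8 N home)
- collar_top (a point): centre of the collar's flat top, 31 mm above the cell's origin. The keyway in the underside is 12 mm wide, 20 mm from the axis: it drops fully over the pin within 0.15 rad of dead centre. Nothing outside marks it; it needs 0.5 to 1.6 rad (30 to 90 degrees) of clockwise turn, seen from above, from the start. Turn a few degrees at a time and try to press, or turn under light downward pressure
- seat (a joint): how far the collar is pushed down, m: 0 up (as it starts), 0.009 fully home. Until the keyway is over the pin the collar lands on the pin at 0.0015 to 0.003, the more the harder it is pressed. A drop that stops between 0.003 and 0.0075 means the pin rubs on the keyway's edge: turn on a few degrees
- pad: the meter's key unit, fixed: a flat white plastic box 100 x 190 x 30 mm (its x, y, z), on the other side of the work area from the meter, turned up to 0.35 rad. Origin: centre of its underside; z up. Its three grey keys stand in a row along its y, 55 mm apart, in any order; their caps are 9 mm thick, their tops 46 mm above the bench
- large_top (a point): centre of the top of the large round key (34 mm in diameter); goes down with it
- square_top (a point): centre of the top of the square key (24 x 24 mm); goes down with it
- small_top (a point): centre of the top of the small round key (18 mm in diameter); goes down with it
- large (a joint): travel of the large round key, m: 0 up, 0.005 fully down; sprung, 1.4 N to start and 5 N fully down
- square (a joint): travel of the square key, m: 0 up, 0.005 fully down; sprung, 1.4 N to start and 5 N fully down
- small (a joint): travel of the small round key, m: 0 up, 0.005 fully down; sprung, 1.4 N to start and 5 N fully down
- mouse: black computer mouse 105 x 60 x 32 mm, loose on the bench; origin: centre of its underside. Leave alone
- tape: roll of clear tape lying flat, 76 mm in diameter, 24 mm high, loose; origin: centre of its underside. Leave alone
- handheld: white handheld colour meter lying on its side, about 205 mm long and 58 mm high, loose; origin: under it, between its round handle and its square head. Leave alone
Things that resemble listed ones, but are neither listed nor needed, are in the scene too. What is shaped like the meter but brown is not meant.

How it is judged:
By the outcome, as a careful person would: the job done as asked, in the order asked, and still so for the second after the job is handed in, while the arm keeps its last pose, push and grip.
It also fails if it takes over 64 s, if anything falls off the work surface, if the arm or the gripper's body presses on something with over 40 N, if the wrist force passes 120 N, or if a joint passes its speed limit or range.

## Working session

There is one attempt and no reset: what is moved stays moved. The work goes in short steps, Python scripts to look and compute and a tool call to move; the robot and the scene stay as the last step left them, time stands still between calls to the robot, and variables do not carry over. Pictures are saved under pics/ and viewed, and the job is handed in when it is done.

Besides the shell and the picture viewer there is one more tool, called after ">>>" in YAML: its name, and indented under it one key for each argument. send_rows: Moves the arm, as the interface text tells. Its arguments: {"type":"object","properties":{"plan":{"type":"array"},"claw":{"type":"number"},"newtons":{"type":"number"}},"required":["plan"]}

```bash
ls; mkdir -p pics
python3 - <<'E'
from workcell import get_state, viewer, job, env
import cv2
s=get_state(); print(s); print(env.grasp_offset)
for n in ["top","side","wrist"]:
    d=viewer.read_camera(n); cv2.imwrite(f"pics/{n}0.png",d["frame"]); print(n,d["mtx"],d["rvec"],d["tvec"])
E
```

```text
pics
{'clock': 0.0, 'joint_pos': array([ 1.04140412e+00,  3.14003877e-01,  4.49539484e-02,  1.30363191e+00,
       -3.12514417e-05,  1.43117997e+00]), 'qvel': array([-4.30658733e-04,  7.70946389e-05, -1.16823612e-03,  2.24488559e-04,
        1.48977235e-03, -5.64703664e-04]), 'tau': array([ 3.82471017e-04, -4.80624747e+01,  2.98535961e+01,  1.95807073e-02,
        2.11884117e-05, -2.66213313e-06]), 'tcp_pos': array([0.21821226, 0.53134069, 0.19949675]), 'orientation': array([ 0.69351209,  0.13630251,  0.69392892, -0.13756912]), 'wrist_force': array([ 0.09001676, -0.80890741,  0.83380947]), 'ft_torque': array([-0.05024189,  0.03107879,  0.02182833]), 'finger_gap': 0.08502487304441783}
0.0187
top [[388.77526745   0.         279.62963778]
 [  0.         388.77526745 206.12688723]
 [  0.           0.           1.        ]] [ 2.10149359 -2.09514581  0.24964187] [-0.08654836  0.51146184  1.1107151 ]
side [[420.98647365   0.         278.17441701]
 [  0.         420.98647365 207.73465159]
 [  0.           0.           1.        ]] [ 2.31435907 -0.58654244  0.21579281] [-0.48417553  0.18685511  1.01251954]
wrist [[317.5744794   0.        283.792332 ]
 [  0.        317.5744794 212.77727  ]
 [  0.          0.          1.       ]] [-2.40628266 -1.61339795 -0.22820416] [-0.57382611 -0.03548803  0.37821118]
```

View pics/top0.png

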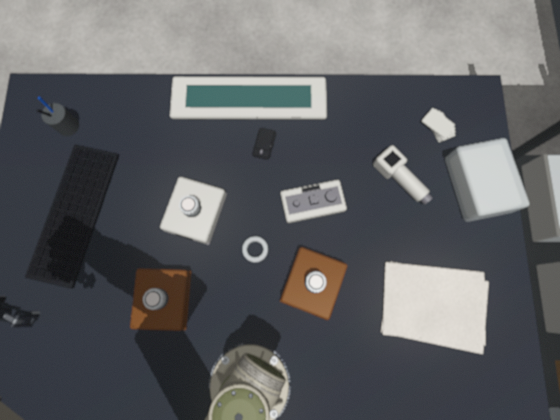

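View pics/side0.png

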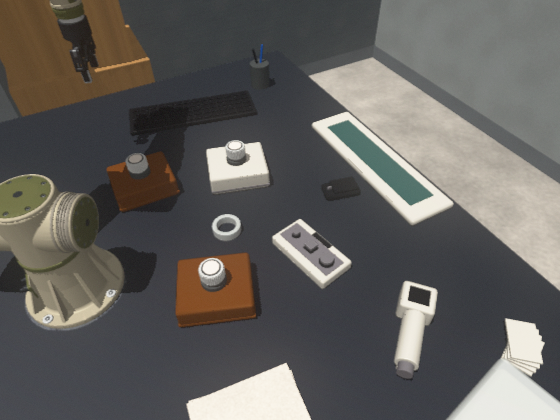

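View pics/wrist0.png

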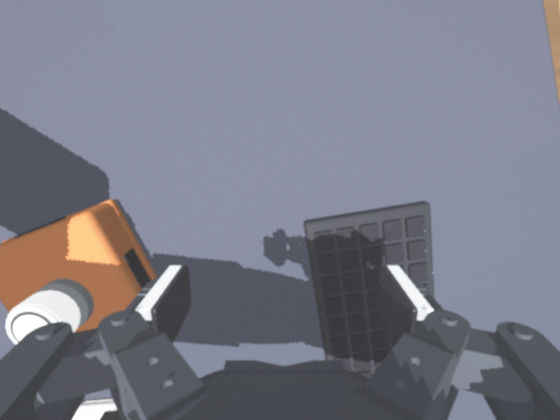

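The top view shows the white meter at about (193,210), its collar at (189,205) and the pad at (313,200). The brown boxes are decoys. Next I'll zoom in.

```bash
cat > h.py <<'E'
import numpy as np, cv2
from workcell import get_state, viewer, job, env
def cam(d):
    R=cv2.Rodrigues(np.array(d["rvec"],float))[0]; t=np.array(d["tvec"],float).ravel(); K=np.array(d["mtx"],float)
    return K,R,t
def ray(d,uv):
    K,R,t=cam(d); c=-R.T@t
    v=R.T@np.linalg.inv(K)@np.array([uv[0],uv[1],1.0]); return c,v/np.linalg.norm(v)
def onz(d,uv,z):
    c,v=ray(d,uv); return c+v*(z-c[2])/v[2]
def tri(d1,u1,d2,u2):
    P=[]
    for d in(d1,d2):
        K,R,t=cam(d); P.append(K@np.c_[R,t])
    X=cv2.triangulatePoints(P[0],P[1],np.array(u1,float).reshape(2,1),np.array(u2,float).reshape(2,1)).ravel(); return X[:3]/X[3]
def proj(d,X):
    K,R,t=cam(d); p=K@(R@np.asarray(X,float)+t); return p[:2]/p[2]
E
python3 - <<'E'
import cv2,numpy as np
t=cv2.imread("pics/top0.png"); s=cv2.imread("pics/side0.png")
def z(im,x,y,w,h,k): return cv2.resize(im[y:y+h,x:x+w],None,fx=k,fy=k,interpolation=cv2.INTER_CUBIC)
cv2.imwrite("pics/z_top.png",z(t,150,165,200,90,4))
cv2.imwrite("pics/z_side.png",z(s,200,130,160,160,3.7))
E
```

```text
(no output)
```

View pics/z_top.png

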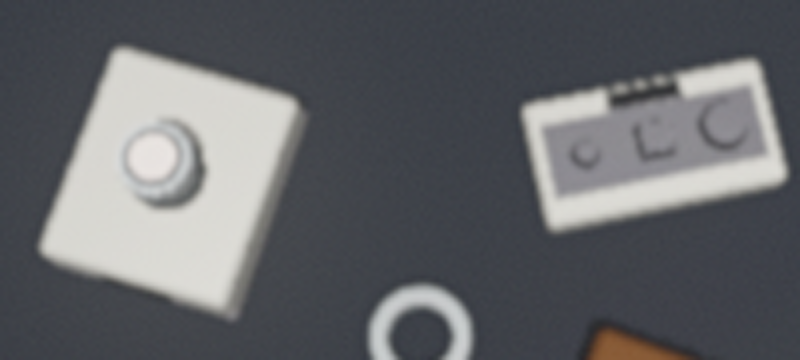

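View pics/z_side.png

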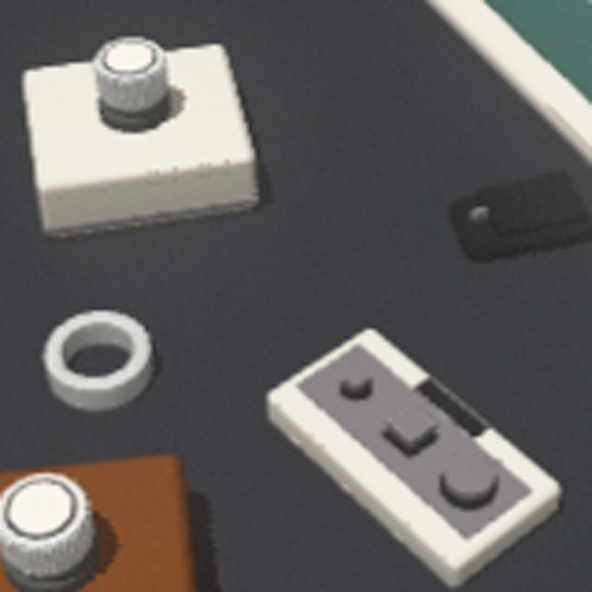

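Run:
```python
from h import *
t=viewer.read_camera("top"); s=viewer.read_camera("side")
T=lambda x,y:(150+x/4,165+y/4); S=lambda x,y:(200+x/3.7,130+y/3.7)
print("collar",tri(t,T(153,155),s,S(130,56)))
for n,a,b in [("small",(583,150),(355,382)),("sq",(658,136),(411,424)),("large",(726,122),(471,482))]:
    print(n,tri(t,T(*a),s,S(*b)), onz(t,T(*a),.046),onz(s,S(*b),.046))
m=[(120,46),(303,100),(235,312),(40,250)]
print([onz(t,T(*p),.06).round(3) for p in m])
w=viewer.read_camera("wrist"); K,R,tt=cam(w); print("wristcam pos",-R.T@tt, "fwd",R[2], "right",R[0])
from scipy.spatial.transform import Rotation as Ro
st=get_state(); q=st["orientation"]; Rt=Ro.from_quat([q[1],q[2],q[3],q[0]]).as_matrix(); print(Rt.round(3)); print("cam in tool",Rt.T@(-R.T@tt-st["tcp_pos"]), (Rt.T@R.T).round(3))
```

```text
collar [0.50631826 0.17848254 0.11014842]
small [ 0.52949273 -0.13475378  0.03223453] [ 0.52670272 -0.13428458  0.046     ] [ 0.52293412 -0.14477564  0.046     ]
sq [ 0.53872425 -0.19210913  0.04289149] [ 0.53794913 -0.19182158  0.046     ] [ 0.53729013 -0.19418623  0.046     ]
large [ 0.55227494 -0.24590656  0.03364358] [ 0.54922887 -0.24424742  0.046     ] [ 0.54629548 -0.25324848  0.046     ]
[array([0.604, 0.221, 0.06 ]), array([0.562, 0.079, 0.06 ]), array([0.399, 0.123, 0.06 ]), array([0.445, 0.27 , 0.06 ])]
wristcam pos [0.15208771 0.55853402 0.37270668] fwd [ 0.25818399 -0.10654648 -0.96020252] right [ 3.79897570e-01  9.25028427e-01 -4.94742314e-04]
[[-0.     0.38   0.925]
 [-0.001  0.925 -0.38 ]
 [-1.    -0.001 -0.   ]]
cam in tool [-0.17263447 -0.00050966 -0.07157168] [[-0.    -0.279  0.96 ]
 [ 1.     0.     0.   ]
 [-0.     0.96   0.279]]
```

>>> send_rows:
  plan:
    - [0,-57,52,-4,0,0]
    - [0,-114,103,-8,0,0]
    - [0,-171,155,-12,0,0]
    - [0,-228,206,-16,0,0]
    - [0,-285,258,-20,0,0]
    - [0,-342,309,-24,0,0]
    - [0,-399,361,-28,0,0]
    - [0,-456,413,-32,0,0]
    - [0,-513,465,-34,0,0]
    - [0,-567,516,-34,0,0]
  claw: 0
  newtons: 40

```text
clock: 1.55
tcp_pos: [0.4315, -0.058, 0.2007]
orientation: [0.704, -0.072, 0.703, 0.072]
wrist_force: [0.4, 0.6, -0.2]
finger_gap: -0.0002
```

>>> send_rows:
  plan:
    - [15,-46,7,0,0,0]
    - [30,-92,14,0,0,0]
    - [45,-138,21,0,0,0]
    - [45,-138,21,0,0,0]
    - [45,-138,21,0,0,0]
    - [45,-138,21,0,0,0]
    - [45,-138,21,0,0,0]
    - [45,-138,21,0,0,0]
    - [45,-138,21,0,0,0]
    - [45,-138,21,0,0,0]

```text
clock: 2.8
tcp_pos: [0.4796, -0.1866, 0.1554]
orientation: [0.703, -0.072, 0.703, 0.072]
wrist_force: [-0.8, -0.3, 0.4]
finger_gap: -0.0001
```

Run:
```python
from h import *
import pickle
d=viewer.read_camera("wrist"); cv2.imwrite("pics/w1.png",d["frame"]); pickle.dump((d,get_state()),open("w1.pkl","wb"))
print(get_state()["tcp_pos"],get_state()["joint_pos"])
```

```text
[ 0.47955506 -0.18666799  0.15539202] [-5.27347638e-01  2.15276748e-01 -1.95983163e-01  1.15953286e+00
  7.42556066e-05 -7.31073371e-01]
```

View pics/w1.png

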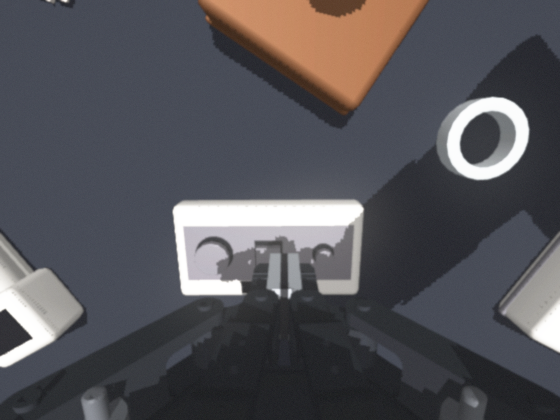

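Run:
```python
import cv2
im=cv2.imread("pics/w1.png"); cv2.imwrite("pics/w1z.png",cv2.resize(im[190:310,165:375],None,fx=3.8,fy=3.8,interpolation=cv2.INTER_CUBIC))
```

```text
(no output)
```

View pics/w1z.png

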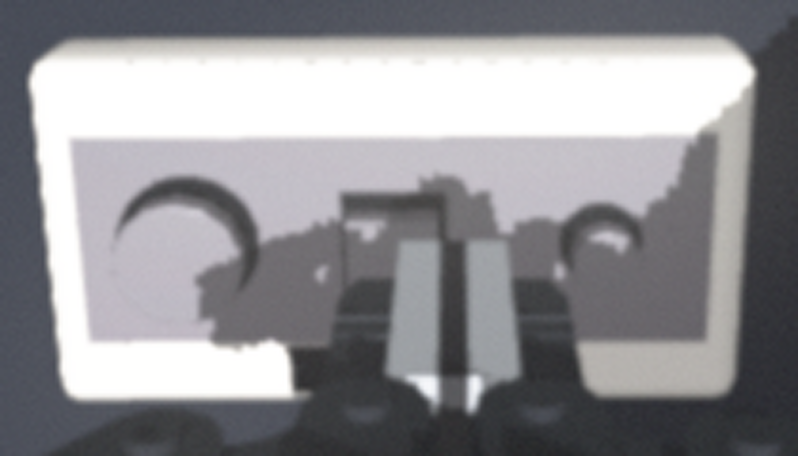

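Run:
```python
from h import *
import pickle
d,s=pickle.load(open("w1.pkl","rb")); t=viewer.read_camera("top"); sd=viewer.read_camera("side")
W=lambda x,y:(165+x/3.8,190+y/3.8)
S=lambda x,y:(200+x/3.7,130+y/3.7);T=lambda x,y:(150+x/4,165+y/4)
X={}
for n,a,b,c in [("large",(180,262),(471,482),(726,122)),("sq",(394,258),(411,424),(658,136)),("small",(602,261),(355,382),(583,150))]:
    X[n]=onz(d,W(*a),.046); print(n,X[n],"tri w-side",tri(d,W(*a),sd,S(*b)),"tri w-top",tri(d,W(*a),t,T(*c)))
print(np.linalg.norm(X["large"]-X["sq"]),np.linalg.norm(X["small"]-X["sq"]))
# pad top outline corners z=.03
P=[onz(d,W(*p),.030) for p in [(40,62),(748,62),(733,398),(72,398)]]; print(np.round(P,4), np.mean(P,0))
v=X["small"]-X["large"]; print(np.degrees(np.arctan2(v[1],v[0])))
for n in X:
    p=proj(t,X[n]); print(n,(p-[150,165])*4, (proj(sd,X[n])-[200,130])*3.7)
```

```text
large [ 0.54929557 -0.24268048  0.046     ] tri w-side [ 0.55394296 -0.24471694  0.03225028] tri w-top [ 0.5491521  -0.24357259  0.04628336]
sq [ 0.53719649 -0.18959738  0.046     ] tri w-side [ 0.54057726 -0.18929447  0.03867094] tri w-top [ 0.53654924 -0.19078483  0.04931145]
small [ 0.52730708 -0.13765021  0.046     ] tri w-side [ 0.53023639 -0.13474644  0.0327266 ] tri w-top [ 0.52957729 -0.13513291  0.03762227]
0.054444491209136275 0.05288014059037853
[[ 0.5093 -0.2879  0.03  ]
 [ 0.4726 -0.1106  0.03  ]
 [ 0.5669 -0.0885  0.03  ]
 [ 0.6041 -0.2687  0.03  ]] [ 0.53824014 -0.18892477  0.03      ]
101.82431639057775
large [723.95735706 121.90922508] [466.03290409 468.57270426]
sq [655.11449975 136.94196829] [407.28593679 419.30781724]
small [587.39717033 149.24721775] [355.37831593 372.6430626 ]
```

>>> send_rows:
  plan:
    - [25,-35,28,0,0,0]
    - [60,-70,57,0,0,0]
    - [80,-70,57,0,0,0]
    - [100,-70,57,0,0,0]
    - [107,-70,57,0,0,0]
    - [111,-70,57,0,0,0]
    - [115,-70,57,0,0,0]
    - [116,-70,57,0,0,0]
    - [116,-70,57,0,0,0]
    - [116,-70,57,0,0,0]

```text
clock: 4.2
tcp_pos: [0.5498, -0.2439, 0.0398]
orientation: [0.704, -0.072, 0.703, 0.072]
wrist_force: [-0.2, 0.0, -0.1]
finger_gap: -0.0001
```

Run:
```python
from h import *
s=get_state(); print(s["tcp_pos"],s["wrist_force"],s["ft_torque"])
d=viewer.read_camera("side");cv2.imwrite("pics/s2.png",cv2.resize(d["frame"][200:300,240:380],None,fx=5,fy=5))
```

```text
[ 0.54976773 -0.24387347  0.03978468] [-0.24313432  0.02642409 -0.07615676] [-0.0423055   0.00130557  0.00497465]
```

View pics/s2.png

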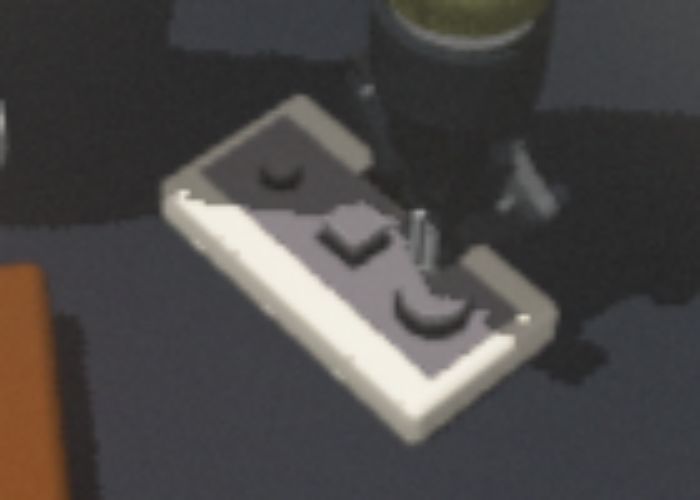

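Run:
```python
from h import *
s=get_state();p=s["tcp_pos"]
for n in("side","top","wrist"):
    d=viewer.read_camera(n); print(n,proj(d,p))
    if n=="side": print((proj(d,p)-[240,200])*5,(proj(d,[.5493,-.2435,.046])-[240,200])*5)
    cv2.imwrite(f"pics/{n}3.png",d["frame"])
```

```text
side [326.19811428 258.52512278]
[430.99057139 292.6256139 ] [430.71197307 284.41182643]
top [331.09965375 195.8729622 ]
wrist [283.703433   248.11781684]
```

View pics/wrist3.png

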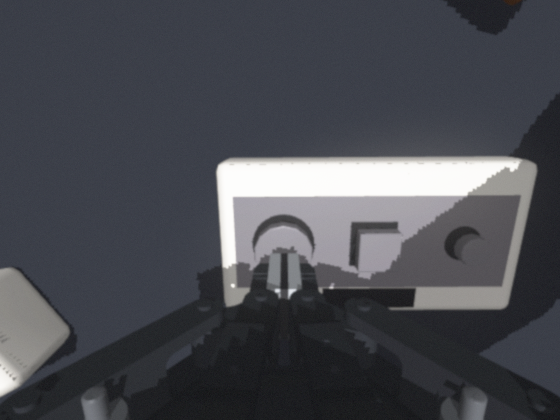

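View pics/side3.png

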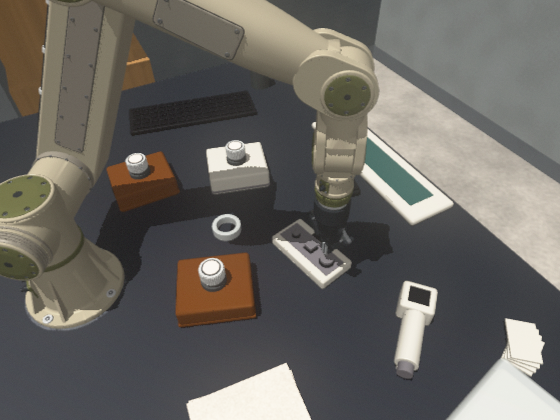

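>>> send_rows:
  plan:
    - [1,0,0,0,0,0]
    - [2,0,0,0,0,0]
    - [3,0,0,0,0,0]
    - [4,0,0,0,0,0]
    - [5,0,0,0,0,0]
    - [5,0,0,0,0,0]
    - [5,0,0,0,0,0]
    - [5,0,0,0,0,0]
    - [5,0,0,0,0,0]
    - [5,0,0,0,0,0]

```text
clock: 5.65
tcp_pos: [0.5496, -0.2438, 0.0344]
orientation: [0.703, -0.072, 0.703, 0.072]
wrist_force: [-0.3, -0.7, -0.2]
finger_gap: 0.0
```

Run:
```python
from h import *
s=get_state();p=s["tcp_pos"]; print(p,s["wrist_force"])
d=viewer.read_camera("side"); cv2.imwrite("pics/s4.png",cv2.resize(d["frame"][200:300,240:380],None,fx=5,fy=5))
```

```text
[ 0.5495681  -0.24377812  0.03441904] [-0.33852897 -0.74155337 -0.1887242 ]
```

View pics/s4.png

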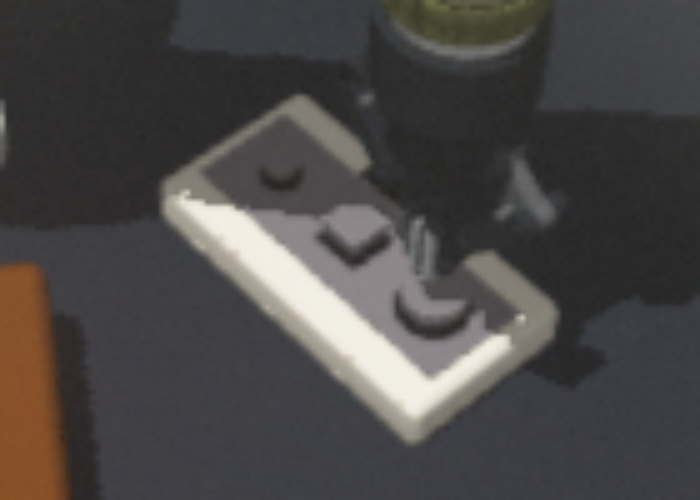

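>>> send_rows:
  plan:
    - [0.5,0,0,0,0,0]
    - [1,0,0,0,0,0]
    - [1.5,0,0,0,0,0]
    - [2,0,0,0,0,0]
    - [2.5,0,0,0,0,0]
    - [3,0,0,0,0,0]
    - [3.5,0,0,0,0,0]
    - [4,0,0,0,0,0]
    - [4,0,0,0,0,0]
    - [4,0,0,0,0,0]

```text
clock: 6.95
tcp_pos: [0.5495, -0.2438, 0.0304]
orientation: [0.703, -0.072, 0.703, 0.072]
wrist_force: [-0.3, -0.5, -0.3]
finger_gap: 0.0001
```

Run:
```python
from h import *
s=get_state();p=s["tcp_pos"]; print(p,s["wrist_force"])
d=viewer.read_camera("wrist"); cv2.imwrite("pics/w5.png",cv2.resize(d["frame"][150:310,210:410],None,fx=3.7,fy=3.7)); print((proj(d,p)-[210,150])*3.7, [((proj(d,p+[0,0,k])-[210,150])*3.7) for k in (.005,.01)])
```

```text
[ 0.54954436 -0.24377066  0.03039757] [-0.28056645 -0.54998774 -0.25222198]
[273.0630775 362.333452 ] [array([273.07434116, 374.85525745]), array([273.08621832, 388.05907398])]
```

View pics/w5.png

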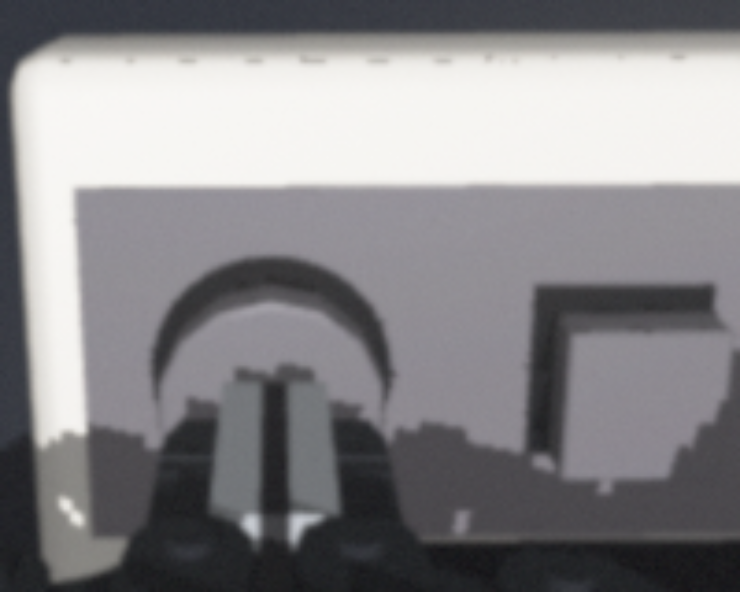

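>>> send_rows:
  plan:
    - [0.5,0,0,0,0,0]
    - [1,0,0,0,0,0]
    - [1.5,0,0,0,0,0]
    - [2,0,0,0,0,0]
    - [2.5,0,0,0,0,0]
    - [3,0,0,0,0,0]
    - [3.5,0,0,0,0,0]
    - [4,0,0,0,0,0]
    - [4,0,0,0,0,0]
    - [4,0,0,0,0,0]

```text
clock: 8.25
tcp_pos: [0.5495, -0.2438, 0.0264]
orientation: [0.703, -0.072, 0.703, 0.072]
wrist_force: [-0.1, -0.2, 0.8]
finger_gap: 0.0003
```

Run:
```python
from h import *
s=get_state();p=s["tcp_pos"]; print(p,s["wrist_force"],s["finger_gap"])
d=viewer.read_camera("wrist"); cv2.imwrite("pics/w6.png",cv2.resize(d["frame"][150:310,210:410],None,fx=3.7,fy=3.7)); print((proj(d,p)-[210,150])*3.7, [((proj(d,p+[0,0,k])-[210,150])*3.7) for k in (.005,.01)])
d=viewer.read_camera("side"); cv2.imwrite("pics/s6.png",cv2.resize(d["frame"][200:300,240:380],None,fx=5,fy=5)); print((proj(d,p)-[240,200])*5)
```

```text
[ 0.54954866 -0.24375917  0.02638692] [-0.10011063 -0.15805498  0.79926697] 0.0002972766999971207
[273.12619109 362.34510839] [array([273.13914186, 374.86640217]), array([273.15279795, 388.06963357])]
[428.70751912 309.26530383]
```

View pics/w6.png

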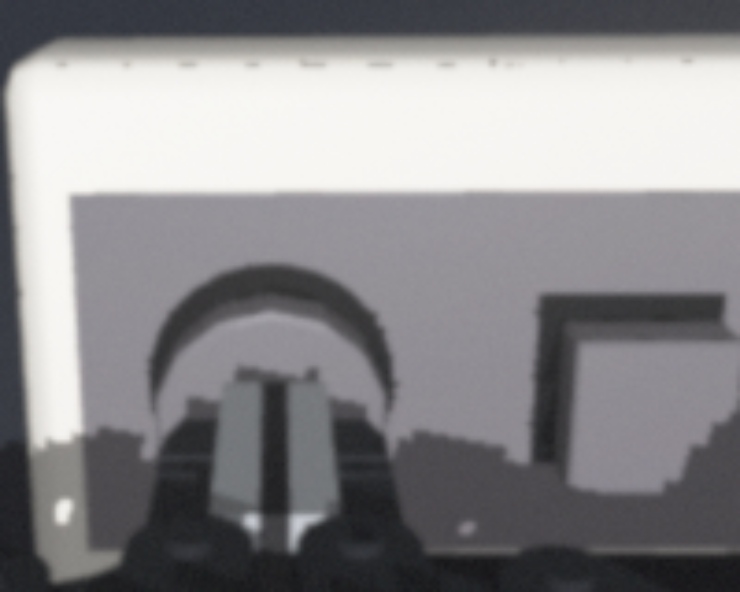

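View pics/s6.png

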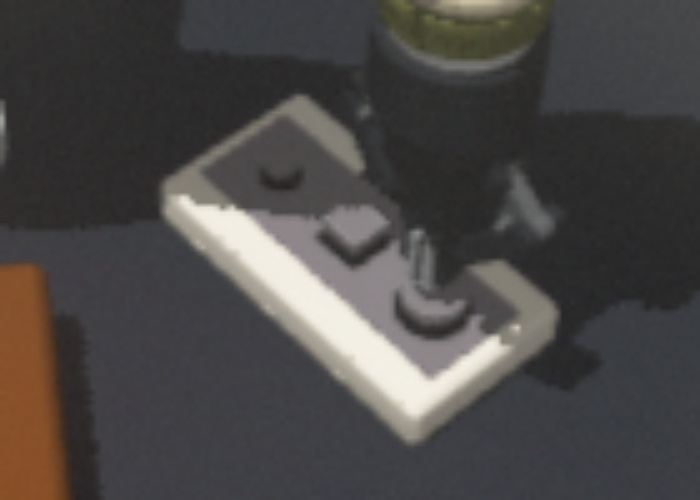

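>>> send_rows:
  plan:
    - [0.5,0,0,0,0,0]
    - [1,0,0,0,0,0]
    - [1.5,0,0,0,0,0]
    - [2,0,0,0,0,0]
    - [2.5,0,0,0,0,0]
    - [3,0,0,0,0,0]
    - [3.5,0,0,0,0,0]
    - [4,0,0,0,0,0]
    - [4,0,0,0,0,0]
    - [4,0,0,0,0,0]

```text
clock: 9.6
tcp_pos: [0.5495, -0.2438, 0.0224]
orientation: [0.703, -0.072, 0.703, 0.072]
wrist_force: [0.0, 0.1, 0.5]
finger_gap: 0.0001
```

Run:
```python
from h import *
s=get_state();p=s["tcp_pos"]; print(p,s["wrist_force"],s["finger_gap"])
```

```text
[ 0.54954679 -0.2437789   0.02236432] [0.03510016 0.11575727 0.48657086] 9.277711203208162e-05
```

Run:
```python
from h import *
s=get_state();p=s["tcp_pos"]
d=viewer.read_camera("wrist"); a=cv2.resize(d["frame"][190:310,220:350],None,fx=4.5,fy=4.5,interpolation=cv2.INTER_CUBIC)
d2=viewer.read_camera("side"); b=cv2.resize(d2["frame"][225:285,290:350],None,fx=9,fy=9,interpolation=cv2.INTER_CUBIC)
cv2.imwrite("pics/w7.png",a); cv2.imwrite("pics/s7.png",b)
print((proj(d,p)-[220,190])*4.5,(proj(d2,p)-[290,225])*9)
for z in(.036,.041,.046): print(z,(proj(d,[p[0],p[1],z])-[220,190])*4.5,(proj(d2,[p[0],p[1],z])-[290,225])*9)
```

```text
[287.03237417 260.57965132] [320.71257145 340.6886097 ]
0.036 [287.06618284 304.08946084] [324.10776973 310.12104742]
0.041 [287.07990016 321.74285033] [325.36936417 298.76269257]
0.046 [287.09442438 340.43468395] [326.64003185 287.32264986]
```

View pics/w7.png

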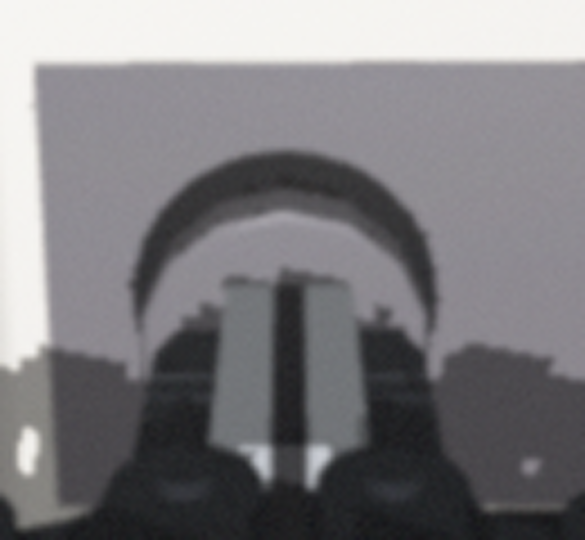

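View pics/s7.png

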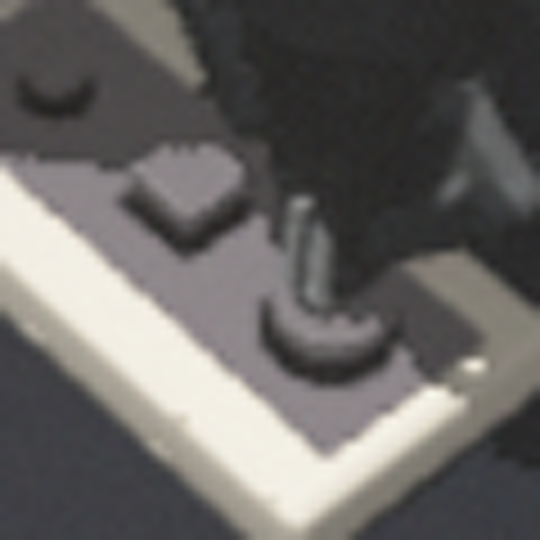

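Run:
```python
from h import *
s=get_state();p=s["tcp_pos"]
d=viewer.read_camera("wrist");d2=viewer.read_camera("side")
print(tri(d,(220+288/4.5,190+280/4.5),d2,(290+315/9,225+307/9)),p)
zt=np.array([.979,.2026,0])
for hz in (.02,.03,.035,.04,.045):
    for o in(-.011,.0):
        q=p+zt*o; q[2]=hz; print(hz,o,(proj(d,q)-[220,190])*4.5,(proj(d2,q)-[290,225])*9)
```

```text
[ 0.54522227 -0.24477504  0.04091559] [ 0.54957686 -0.24377735  0.02241387]
0.02 -0.011 [287.03125543 174.75346882] [290.75507476 367.47962528]
0.02 0.0 [287.06009005 253.74688088] [320.22178039 345.88124197]
0.03 -0.011 [287.0538078  201.47748691] [293.03209661 345.24385432]
0.03 0.0 [287.0838041  284.25712766] [322.69758009 323.59668822]
0.035 -0.011 [287.06603519 215.96665916] [294.18285095 334.0064084 ]
0.035 0.0 [287.09664363 300.77633554] [323.94872922 312.33515526]
0.04 -0.011 [287.07897011 231.29423686] [295.34188502 322.68810853]
0.04 0.0 [287.11021258 318.23401853] [325.2088377  300.99297961]
0.045 -0.011 [287.09267581 247.53515874] [296.50928851 311.28807893]
0.045 0.0 [287.12457495 336.71248851] [326.47800211 289.56929192]
```

>>> send_rows:
  plan:
    - [0.5,0,0,0,0,0]
    - [1,0,0,0,0,0]
    - [1.5,0,0,0,0,0]
    - [2,0,0,0,0,0]
    - [2.5,0,0,0,0,0]
    - [3,0,0,0,0,0]
    - [3.5,0,0,0,0,0]
    - [4,0,0,0,0,0]
    - [4,0,0,0,0,0]
    - [4,0,0,0,0,0]

```text
clock: 11.05
tcp_pos: [0.5496, -0.2438, 0.0184]
orientation: [0.703, -0.072, 0.703, 0.072]
wrist_force: [0.2, 0.3, 0.8]
finger_gap: -0.0002
```

Run:
```python
from h import *
s=get_state();p=s["tcp_pos"]; print(p,s["wrist_force"],s["finger_gap"],s["ft_torque"])
d=viewer.read_camera("wrist"); a=cv2.resize(d["frame"][190:310,220:350],None,fx=4.5,fy=4.5,interpolation=cv2.INTER_CUBIC)
d2=viewer.read_camera("side"); b=cv2.resize(d2["frame"][225:285,290:350],None,fx=9,fy=9,interpolation=cv2.INTER_CUBIC)
cv2.imwrite("pics/ws8.png",np.hstack([a[:,:,:],cv2.resize(b,(540,540))])[:, :1125][:, :]) if 0 else cv2.imwrite("pics/ws8.png",cv2.resize(np.hstack([cv2.resize(a,(540,540)),b]),(800,400)))
```

```text
[ 0.54956887 -0.24376753  0.01840866] [0.23390153 0.32766755 0.82017826] -0.00024538701548663505 [-0.00398844 -0.02548438  0.0159879 ]
```

View pics/ws8.png

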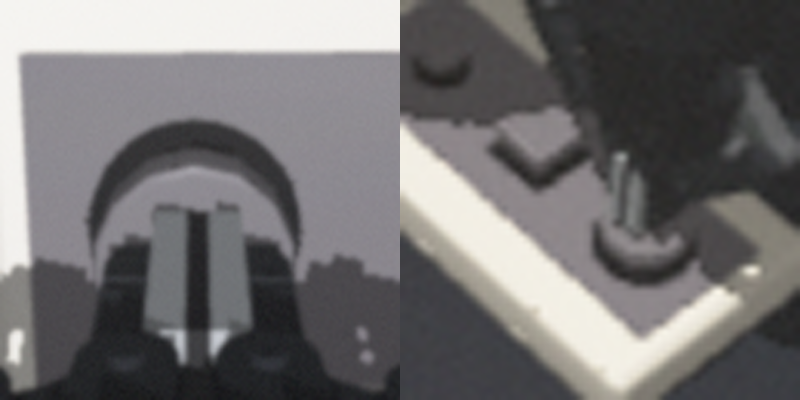

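>>> send_rows:
  plan:
    - [1,0,0,0,0,0]
    - [2,0,0,0,0,0]
    - [3,0,0,0,0,0]
    - [4,0,0,0,0,0]
    - [4.5,0,0,0,0,0]
    - [5,0,0,0,0,0]
    - [5.5,0,0,0,0,0]
    - [6,0,0,0,0,0]
    - [6,0,0,0,0,0]
    - [6,0,0,0,0,0]

```text
clock: 12.4
tcp_pos: [0.5495, -0.2438, 0.0124]
orientation: [0.703, -0.072, 0.703, 0.072]
wrist_force: [-0.8, 1.0, 2.6]
finger_gap: -0.0002
```

Run:
```python
from h import *
s=get_state();p=s["tcp_pos"]; print(p,s["wrist_force"],s["finger_gap"],s["ft_torque"])
d=viewer.read_camera("wrist"); a=cv2.resize(d["frame"][190:310,220:350],None,fx=4.5,fy=4.5,interpolation=cv2.INTER_CUBIC)
cv2.imwrite("pics/w9.png",a)
```

```text
[ 0.54952178 -0.2437698   0.01242008] [-0.76373432  0.96576785  2.56444875] -0.00022644952740911778 [0.09067516 0.29111445 0.00315651]
```

View pics/w9.png

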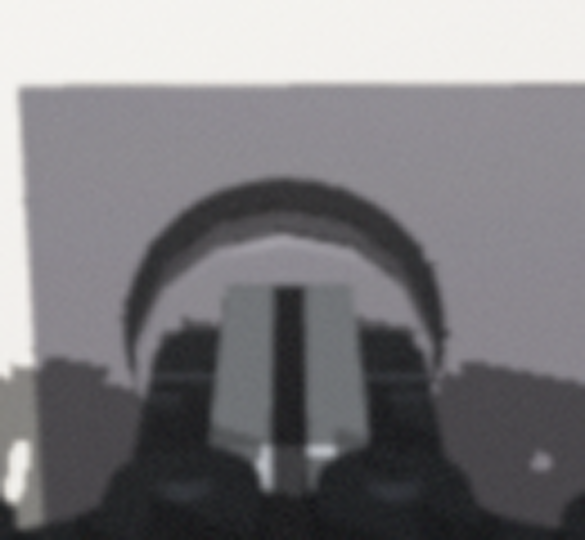

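>>> send_rows:
  plan:
    - [1,0,0,0,0,0]
    - [2,0,0,0,0,0]
    - [3,0,0,0,0,0]
    - [3.5,0,0,0,0,0]
    - [4,0,0,0,0,0]
    - [4.5,0,0,0,0,0]
    - [4.5,0,0,0,0,0]
    - [4.5,0,0,0,0,0]
    - [4.5,0,0,0,0,0]
    - [4.5,0,0,0,0,0]

```text
clock: 13.7
tcp_pos: [0.5496, -0.2438, 0.01]
orientation: [0.704, -0.072, 0.703, 0.072]
wrist_force: [-6.8, 2.9, 16.3]
finger_gap: 0.0001
```

Run:
```python
from h import *
s=get_state();p=s["tcp_pos"]; print(p,s["wrist_force"],s["finger_gap"],s["ft_torque"])
d=viewer.read_camera("wrist"); a=cv2.resize(d["frame"][190:310,220:350],None,fx=4.5,fy=4.5,interpolation=cv2.INTER_CUBIC)
cv2.imwrite("pics/w10.png",a)
```

```text
[ 0.54963915 -0.2438445   0.00996362] [-6.76966944  2.90562564 16.27249902] 0.0001104089537259726 [0.62272073 1.18995051 0.02321153]
```

View pics/w10.png

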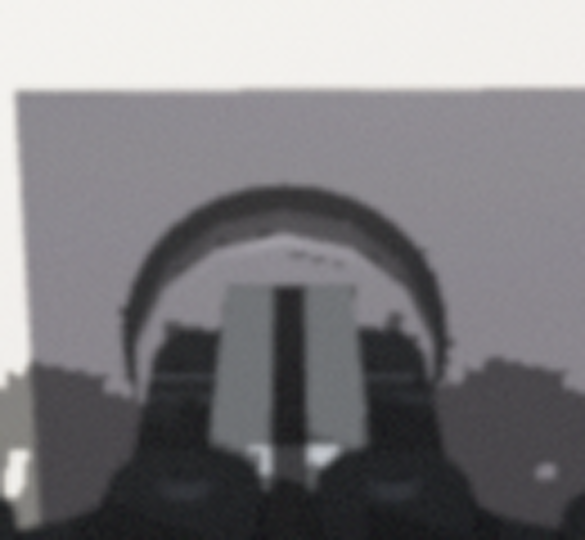

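Run:
```python
from h import *
s=get_state();p=s["tcp_pos"]
d=viewer.read_camera("wrist"); c=np.array([.5493,-.2435,0]); zt=np.array([.979,.2026,0])
for z in (.030,.032,.037,.041,.046):
    q=c-zt*.017; q[2]=z; print(z,(proj(d,q)-[220,190])*4.5)
q=c-zt*.05
d2=viewer.read_camera("side"); b=cv2.resize(d2["frame"][225:285,270:350],None,fx=9,fy=9,interpolation=cv2.INTER_CUBIC); cv2.imwrite("pics/s10.png",b)
```

```text
0.03 [290.46917362 187.63605832]
0.032 [290.49894077 193.6698944 ]
0.037 [290.57658292 209.40804669]
0.041 [290.64224455 222.71773447]
0.046 [290.72916345 240.33629425]
```

View pics/s10.png

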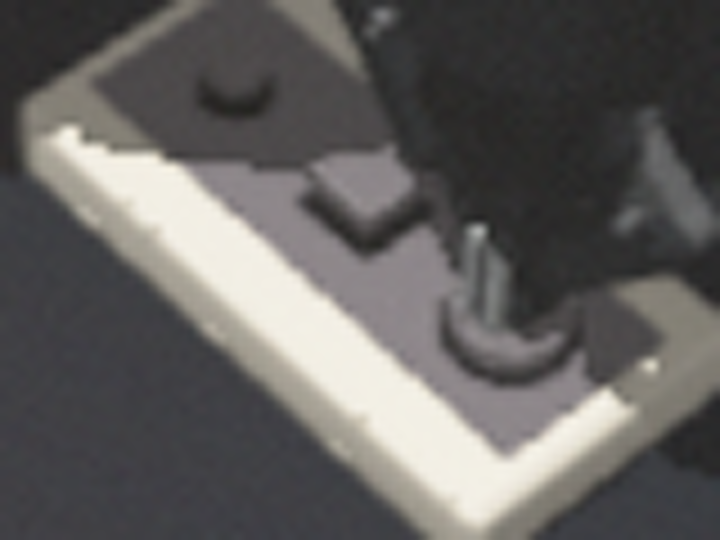

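Run:
```python
import cv2,numpy as np
for n in("w7","w9","w10"):
    g=cv2.cvtColor(cv2.imread(f"pics/{n}.png"),6).astype(float)
    pr=g[:,275:300].mean(1); print(n,[(y,int(pr[y])) for y in range(50,290,5)])
```

```text
w7 [(50, 244), (55, 242), (60, 220), (65, 169), (70, 146), (75, 145), (80, 145), (85, 145), (90, 145), (95, 145), (100, 145), (105, 144), (110, 144), (115, 144), (120, 145), (125, 143), (130, 143), (135, 143), (140, 144), (145, 140), (150, 109), (155, 71), (160, 56), (165, 55), (170, 55), (175, 51), (180, 48), (185, 51), (190, 69), (195, 81), (200, 85), (205, 92), (210, 118), (215, 153), (220, 157), (225, 148), (230, 143), (235, 142), (240, 142), (245, 143), (250, 142), (255, 142), (260, 142), (265, 134), (270, 114), (275, 93), (280, 82), (285, 62)]
w9 [(50, 241), (55, 241), (60, 241), (65, 241), (70, 241), (75, 240), (80, 227), (85, 182), (90, 147), (95, 141), (100, 141), (105, 142), (110, 142), (115, 141), (120, 141), (125, 141), (130, 140), (135, 140), (140, 141), (145, 140), (150, 139), (155, 140), (160, 141), (165, 140), (170, 138), (175, 122), (180, 84), (185, 59), (190, 54), (195, 53), (200, 52), (205, 53), (210, 60), (215, 76), (220, 83), (225, 80), (230, 82), (235, 117), (240, 151), (245, 153), (250, 143), (255, 140), (260, 138), (265, 138), (270, 139), (275, 140), (280, 131), (285, 96)]
w10 [(50, 240), (55, 240), (60, 240), (65, 240), (70, 240), (75, 240), (80, 239), (85, 223), (90, 177), (95, 146), (100, 142), (105, 141), (110, 141), (115, 141), (120, 141), (125, 140), (130, 140), (135, 140), (140, 140), (145, 140), (150, 139), (155, 140), (160, 140), (165, 139), (170, 140), (175, 139), (180, 133), (185, 103), (190, 66), (195, 53), (200, 54), (205, 56), (210, 66), (215, 78), (220, 82), (225, 84), (230, 94), (235, 127), (240, 153), (245, 151), (250, 138), (255, 129), (260, 134), (265, 139), (270, 139), (275, 138), (280, 132), (285, 96)]
```

Run:
```python
from h import *
d=viewer.read_camera("wrist"); K,R,t=cam(d); p=get_state()["tcp_pos"]
def at(z):
    e=dict(d); C=-R.T@t; C=C+[0,0,z-p[2]]; e["tvec"]=-R@C; return e
e7=at(.0224); V=lambda y:(284,190+y/4.5)
P={"panel":onz(e7,V(64),.031),"bot":onz(e7,V(189),.037),"top":onz(e7,V(210.5),.046)}
for z in(.0124,.00996):
    e=at(z)
    print(z,{k:round((proj(e,P[k])[1]-190)*4.5,1) for k in P},[ [round((proj(e,P[k]-[0,0,dz])[1]-190)*4.5,1) for k in("bot","top")] for dz in(.001,.002,.003,.004,.005)])
```

```text
0.0124 {'panel': np.float64(86.7), 'bot': np.float64(219.6), 'top': np.float64(244.3)} [[np.float64(216.4), np.float64(240.7)], [np.float64(213.2), np.float64(237.2)], [np.float64(210.0), np.float64(233.7)], [np.float64(206.9), np.float64(230.3)], [np.float64(203.8), np.float64(226.9)]]
0.00996 {'panel': np.float64(92.7), 'bot': np.float64(227.6), 'top': np.float64(253.2)} [[np.float64(224.3), np.float64(249.5)], [np.float64(221.0), np.float64(245.9)], [np.float64(217.8), np.float64(242.3)], [np.float64(214.6), np.float64(238.7)], [np.float64(211.4), np.float64(235.2)]]
```

>>> send_rows:
  plan:
    - [-10,0,0,0,0,0]
    - [-20,0,0,0,0,0]
    - [-20,28,0,0,0,0]
    - [-20,55,0,0,0,0]
    - [-12,55,0,0,0,0]
    - [-6,55,0,0,0,0]
    - [-3,55,0,0,0,0]
    - [0,55,0,0,0,0]
    - [0,55,0,0,0,0]
    - [0,55,0,0,0,0]

```text
clock: 15.15
tcp_pos: [0.5389, -0.1903, 0.01]
orientation: [0.704, -0.072, 0.703, 0.072]
wrist_force: [-4.3, 3.2, 16.8]
finger_gap: -0.0003
```

Run:
```python
from h import *
s=get_state();p=s["tcp_pos"]; print(p,s["wrist_force"],s["finger_gap"],s["ft_torque"])
d=viewer.read_camera("wrist"); a=cv2.resize(d["frame"][190:310,180:390],None,fx=3.8,fy=3.8,interpolation=cv2.INTER_CUBIC)
cv2.imwrite("pics/w11.png",a)
```

```text
[ 0.53885648 -0.19030701  0.00995067] [-4.30265107  3.19868224 16.76324117] -0.0003417640048572273 [0.93656251 0.95170057 0.07658506]
```

View pics/w11.png

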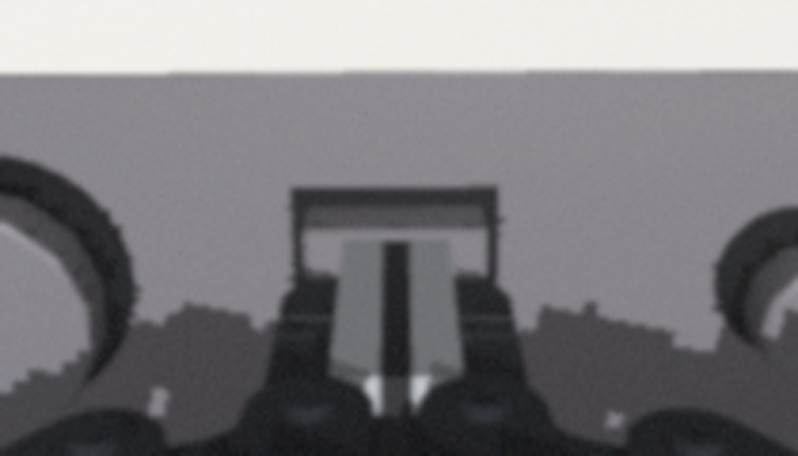

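>>> send_rows:
  plan:
    - [-10,0,0,0,0,0]
    - [-20,0,0,0,0,0]
    - [-20,28,0,0,0,0]
    - [-20,55,0,0,0,0]
    - [-12,55,0,0,0,0]
    - [-6,55,0,0,0,0]
    - [-3,55,0,0,0,0]
    - [0,55,0,0,0,0]
    - [0,55,0,0,0,0]
    - [0,55,0,0,0,0]

```text
clock: 16.45
tcp_pos: [0.5277, -0.1367, 0.0099]
orientation: [0.704, -0.072, 0.703, 0.071]
wrist_force: [-5.2, 3.9, 18.0]
finger_gap: -0.0001
```

Run:
```python
from h import *
s=get_state();p=s["tcp_pos"]; print(p,s["wrist_force"],s["finger_gap"],s["ft_torque"])
d=viewer.read_camera("wrist"); a=cv2.resize(d["frame"][190:310,180:390],None,fx=3.8,fy=3.8,interpolation=cv2.INTER_CUBIC)
cv2.imwrite("pics/w12.png",a)
```

```text
[ 0.52771051 -0.13665196  0.00992952] [-5.20790185  3.93506536 17.99913737] -8.983329387810156e-05 [0.72963572 1.05090836 0.02397825]
```

View pics/w12.png

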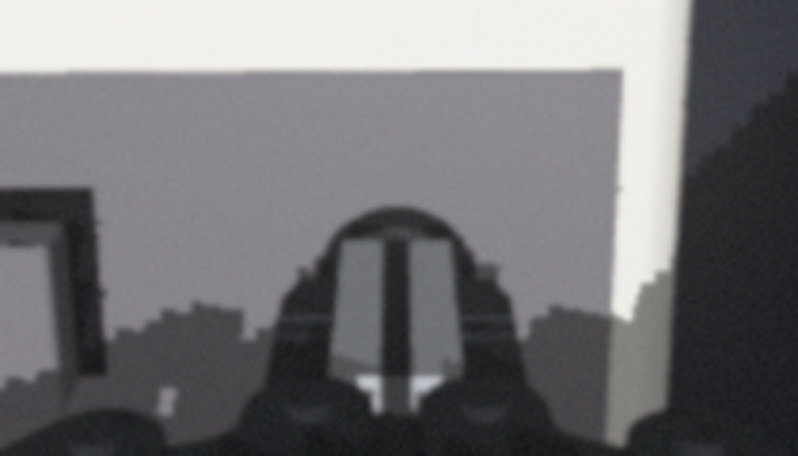

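>>> send_rows:
  plan:
    - [-50,0,0,0,0,0]
    - [-100,20,2,0,0,0]
    - [-142,60,8,0,0,0]
    - [-142,120,16,0,0,0]
    - [-142,180,24,0,0,0]
    - [-142,240,32,0,0,0]
    - [-142,300,40,0,0,0]
    - [-142,313,42,0,0,0]
    - [-142,313,42,0,0,0]
    - [-142,313,42,0,0,0]
  claw: 85

```text
clock: 17.75
tcp_pos: [0.5055, 0.1774, 0.1497]
orientation: [0.703, -0.071, 0.704, 0.071]
wrist_force: [-0.4, -0.1, 1.2]
finger_gap: 0.0846
```

Run:
```python
from h import *
import pickle
s=get_state();p=s["tcp_pos"]; print(p,s["wrist_force"],s["finger_gap"],s["joint_pos"])
o={}
for n in("wrist","top","side"):
    o[n]=viewer.read_camera(n); cv2.imwrite(f"pics/{n}13.png",o[n]["frame"])
    print(n,proj(o[n],p))
pickle.dump((o,s),open("m13.pkl","wb"))
f=o["side"]["frame"]; cv2.imwrite("pics/side13z.png",cv2.resize(f[60:220,160:360],None,fx=3.7,fy=3.7,interpolation=cv2.INTER_CUBIC))
```

```text
[0.50549749 0.17743403 0.149674  ] [-0.35322264 -0.11709921  1.21218638] 0.08458232497141129 [ 1.88047658e-01  2.58376882e-01 -1.54078910e-01  1.15870902e+00
 -5.80818322e-04 -1.36752674e-02]
wrist [283.79594435 247.90956676]
top [185.4291947  200.53938052]
side [233.66605448 134.12743308]
```

View pics/wrist13.png

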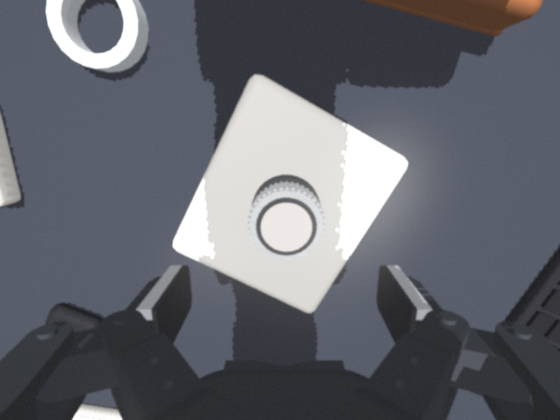

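View pics/side13z.png

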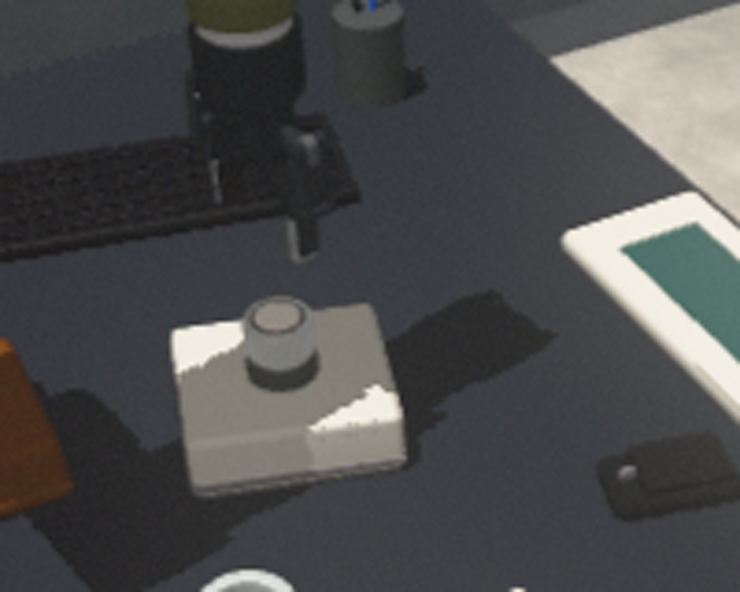

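Run:
```python
from h import *
import pickle
o,s=pickle.load(open("m13.pkl","rb")); w,sd,tp=o["wrist"],o["side"],o["top"]; p=s["tcp_pos"]
# tile: pinkish centre; fill via threshold in ROI
f=w["frame"].astype(int); roi=f[180:270,240:330]; g=roi.mean(2); 
m=((roi[:,:,2]-roi[:,:,0])>8).astype(np.uint8)
n,l,st,c=cv2.connectedComponentsWithStats(m); k=[ (st[i,4],c[i]+[240,180],st[i,:4]) for i in range(1,n) if st[i,4]>100]; print(k)
f=sd["frame"].astype(int); roi=f[130:160,220:250]; print((roi[:,:,2]-roi[:,:,0])[::3,::3])
for uvw in [(286.5,226)]:
    us=(160+278/3.7,60+317/3.7)
    print("tri",tri(w,uvw,sd,us),"onz",onz(w,uvw,.111),onz(sd,us,.111))
# fingertips from side assuming tool y plane: tips at p ± y*.0425 
y=np.array([-.2026,.979,0]);z=np.array([.979,.2026,0])
for sg in(1,-1):
    for h in(0,.02,.03,.04,.05):
        q=p+sg*y*.0425+[0,0,h]; a=proj(sd,q); print(sg,h,(a-[160,60])*3.7, proj(w,q), proj(w,q-z*.011))
```

```text
[]
[[-6 -7 -6 -7 -7 -8 -4 -2 -6 -7]
 [-8 -6 -6 -9 -6 -5 -6 -7 -9 -5]
 [-5 -7 -7 -5 -6 -7 -6 -6 -9 -7]
 [-5 -6 -7 -6 -6 -5 -7 -5 -6 -5]
 [-4 -6 -7  3 14 13 11  4 -5 -6]
 [-7 -8  2 15 17 16 15  6  8 12]
 [14 15  4  4 15 17 10  4  6 13]
 [16 15  5  5  6  4  4  5  5 16]
 [16 19  8  4  4  4  5  5  4 13]
 [14 13  6  5  3  3  4  5  5 14]]
tri [0.50642563 0.1794028  0.10746191] onz [0.50462361 0.17918164 0.111     ] [0.50521313 0.17516422 0.111     ]
1 0 [240.32596405 249.18621254] [356.39278509 247.76766899] [357.5700354  230.01013759]
1 0.02 [237.5290825  227.31506672] [364.74753745 262.44185018] [366.21982422 242.87520733]
1 0.03 [236.10488339 216.17806799] [369.69108286 271.12463071] [371.3537632  250.51105655]
1 0.04 [234.66308773 204.90346711] [375.27845038 280.93821224] [377.17054106 259.16251087]
1 0.05 [233.20336736 193.48869805] [381.64417258 292.11888608] [383.81609427 269.04662566]
-1 0 [306.0855619 300.3549012] [211.228768   248.05140656] [209.96777595 230.3060179 ]
-1 0.02 [304.01089247 278.25214137] [202.86035197 262.75158066] [201.29437805 243.1998329 ]
-1 0.03 [302.95367594 266.98894799] [197.90909277 271.44908948] [196.14682637 250.85214864]
-1 0.04 [301.88286397 255.58091383] [192.31333893 281.2787341 ] [190.31498535 259.52172431]
-1 0.05 [300.79819262 244.02522692] [185.93849155 292.47695442] [183.6526909  269.42584644]
```

>>> send_rows:
  plan:
    - [25,1.5,0,0,0,0]
    - [50,1.5,0,0,0,0]
    - [70,1.5,0,0,0,0]
    - [85,1.5,0,0,0,0]
    - [95,1.5,0,0,0,0]
    - [101,1.5,0,0,0,0]
    - [101,1.5,0,0,0,0]
    - [101,1.5,0,0,0,0]
    - [101,1.5,0,0,0,0]
    - [101,1.5,0,0,0,0]

```text
clock: 19.15
tcp_pos: [0.5051, 0.1806, 0.0493]
orientation: [0.704, -0.072, 0.703, 0.072]
wrist_force: [0.8, -0.2, 0.5]
finger_gap: 0.0848
```

Run:
```python
from h import *
s=get_state();p=s["tcp_pos"]; print(p,s["wrist_force"],s["finger_gap"])
w=viewer.read_camera("wrist"); cv2.imwrite("pics/w14.png",w["frame"])
f=viewer.read_camera("side")["frame"]; cv2.imwrite("pics/s14.png",cv2.resize(f[100:200,180:290],None,fx=5.8,fy=5.8,interpolation=cv2.INTER_CUBIC))
```

```text
[0.50508167 0.18056575 0.04925234] [ 0.81931469 -0.18667092  0.46462124] 0.08480307312834544
```

View pics/w14.png

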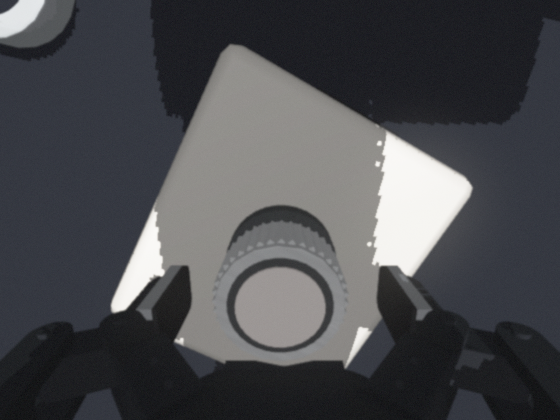

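View pics/s14.png

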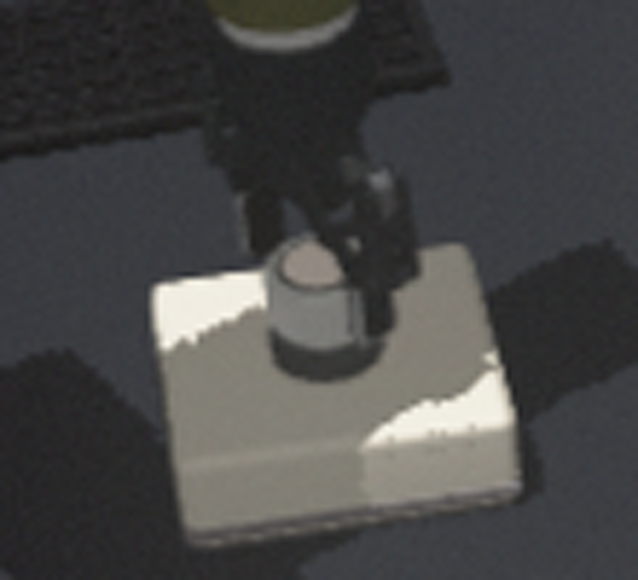

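Run:
```python
from h import *
w=viewer.read_camera("wrist"); p=get_state()["tcp_pos"]
y=np.array([-.2026,.979,0]);z=np.array([.979,.2026,0])
g=cv2.cvtColor(w["frame"],6); 
f=w["frame"].astype(int); m=(((f[:,:,2]-f[:,:,0])>3)&(g>110)).astype(np.uint8); m[:255]=0; m[355:]=0; m[:,:225]=0; m[:,335:]=0
m=cv2.morphologyEx(m,cv2.MORPH_OPEN,np.ones((5,5)));c=max(cv2.findContours(m,0,2)[0],key=cv2.contourArea); e=cv2.fitEllipse(c); print(e)
for uv in [e[0],(280.5,300)]:
    q=onz(w,uv,.111); print(q,(q-p)@y,(q-p)@z)
```

```text
((279.6606140136719, 307.3177490234375), (79.35905456542969, 89.6612548828125), 90.86772918701172)
[0.50499537 0.1788242  0.111     ] -0.0016783166669934835 -0.00024061808765595024
[0.5016965  0.17849329 0.111     ] -0.0013339288022511998 -0.003537261615760677
```

>>> send_rows:
  plan:
    - [0,-1.5,0,0,0,0]
    - [0,-1.5,0,0,0,0]
    - [0,-1.5,0,0,0,0]
    - [0,-1.5,0,0,0,0]
    - [0,-1.5,0,0,0,0]
    - [0,-1.5,0,0,0,0]
    - [0,-1.5,0,0,0,0]
    - [0,-1.5,0,0,0,0]
    - [0,-1.5,0,0,0,0]
    - [0,-1.5,0,0,0,0]
  claw: 40
  newtons: 50

```text
clock: 20.55
tcp_pos: [0.5052, 0.179, 0.0489]
orientation: [0.703, -0.072, 0.703, 0.072]
wrist_force: [-0.1, -0.7, 4.0]
finger_gap: 0.0528
```

Run:
```python
from h import *
s=get_state();p=s["tcp_pos"]; print(p,s["wrist_force"],s["finger_gap"],s["ft_torque"])
w=viewer.read_camera("wrist"); cv2.imwrite("pics/w15.png",w["frame"])
f=viewer.read_camera("side")["frame"]; cv2.imwrite("pics/s15.png",cv2.resize(f[100:200,180:290],None,fx=5.8,fy=5.8,interpolation=cv2.INTER_CUBIC))
```

```text
[0.5051594  0.17896252 0.04891081] [-0.09410298 -0.72549613  4.00310354] 0.052816185872808175 [-0.09713291  0.13558282  0.01220765]
```

View pics/w15.png

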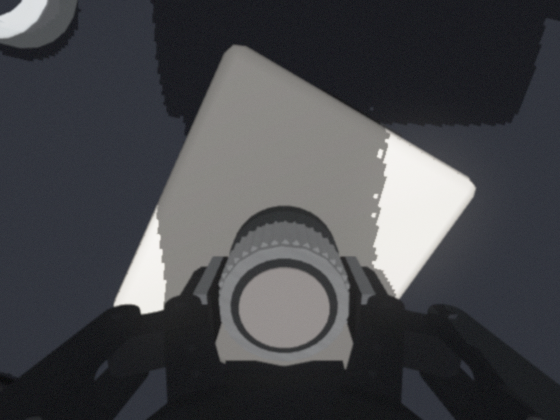

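View pics/s15.png

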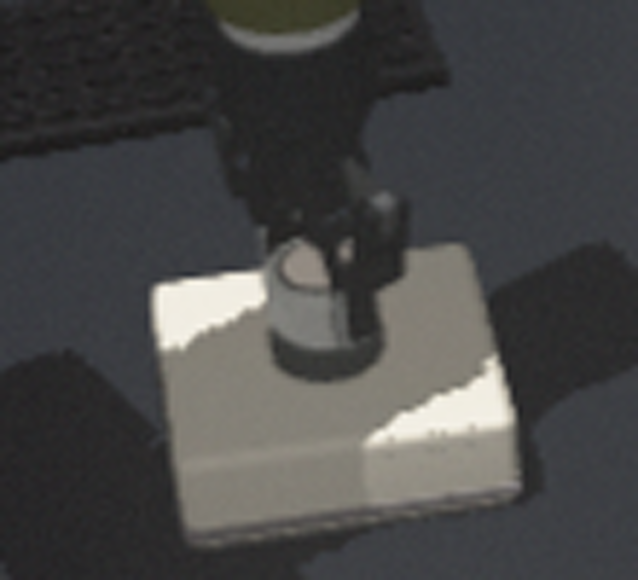

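>>> send_rows:
  plan:
    - [0,0,0,7,0,0]
    - [0,0,0,14,0,0]
    - [0,0,0,21,0,0]
    - [0,0,0,27,0,0]
    - [1,0,0,27,0,0]
    - [2,0,0,27,0,0]
    - [3,0,0,27,0,0]
    - [4,0,0,27,0,0]
    - [4,0,0,27,0,0]
    - [4,0,0,27,0,0]

```text
clock: 21.9
tcp_pos: [0.5052, 0.1794, 0.047]
orientation: [0.701, 0.094, 0.7, -0.093]
wrist_force: [-6.6, 0.2, 17.9]
finger_gap: 0.0526
```

Run:
```python
from h import *
s=get_state();p=s["tcp_pos"]; print(p,s["wrist_force"],s["finger_gap"],s["ft_torque"],s["joint_pos"][5])
w=viewer.read_camera("wrist"); cv2.imwrite("pics/w16.png",w["frame"])
```

```text
[0.5052403  0.17944331 0.04696692] [-6.56874441  0.22147001 17.86916092] 0.05262612663027082 [ 0.02563699  1.1640394  -0.00694625] 0.45648706645849957
```

View pics/w16.png

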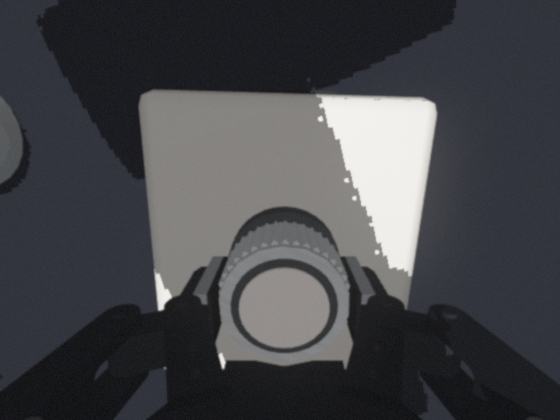

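>>> send_rows:
  plan:
    - [-3,0,0,0,0,0]
    - [-3,0,0,5,0,0]
    - [-3,0,0,9,0,0]
    - [-3,0,0,9,0,0]
    - [-2,0,0,9,0,0]
    - [-1,0,0,9,0,0]
    - [0,0,0,9,0,0]
    - [0,0,0,9,0,0]
    - [0,0,0,9,0,0]
    - [0,0,0,9,0,0]

```text
clock: 23.2
tcp_pos: [0.5053, 0.1796, 0.047]
orientation: [0.692, 0.149, 0.691, -0.148]
wrist_force: [-7.0, 2.3, 17.6]
finger_gap: 0.0528
```

>>> send_rows:
  plan:
    - [-3,0,0,0,0,0]
    - [-3,0,0,5,0,0]
    - [-3,0,0,9,0,0]
    - [-3,0,0,9,0,0]
    - [-2,0,0,9,0,0]
    - [-1,0,0,9,0,0]
    - [0,0,0,9,0,0]
    - [0,0,0,9,0,0]
    - [0,0,0,9,0,0]
    - [0,0,0,9,0,0]

```text
clock: 24.45
tcp_pos: [0.5054, 0.1797, 0.047]
orientation: [0.678, 0.203, 0.677, -0.201]
wrist_force: [-5.8, 4.0, 18.3]
finger_gap: 0.0528
```

>>> send_rows:
  plan:
    - [-3,0,0,0,0,0]
    - [-3,0,0,5,0,0]
    - [-3,0,0,9,0,0]
    - [-3,0,0,9,0,0]
    - [-2,0,0,9,0,0]
    - [-1,0,0,9,0,0]
    - [0,0,0,9,0,0]
    - [0,0,0,9,0,0]
    - [0,0,0,9,0,0]
    - [0,0,0,9,0,0]

```text
clock: 25.7
tcp_pos: [0.5055, 0.1798, 0.047]
orientation: [0.66, 0.255, 0.659, -0.254]
wrist_force: [-5.7, 5.0, 16.7]
finger_gap: 0.0524
```

Run:
```python
from h import *
s=get_state();p=s["tcp_pos"]; print(p,s["wrist_force"],s["finger_gap"],s["ft_torque"],s["joint_pos"][5])
w=viewer.read_camera("wrist"); cv2.imwrite("pics/w17.png",w["frame"][180:380,180:400])
```

```text
[0.50550698 0.17981843 0.04699509] [-5.71068224  5.00388894 16.74737262] 0.05242138153697217 [ 0.87563247  1.10128005 -0.07559371] 0.9276902816847763
```

View pics/w17.png

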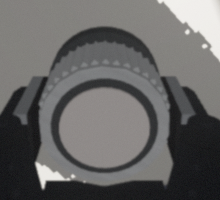

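>>> send_rows:
  plan:
    - [-3,0,0,0,0,0]
    - [-3,0,0,5,0,0]
    - [-3,0,0,9,0,0]
    - [-3,0,0,9,0,0]
    - [-2,0,0,9,0,0]
    - [-1,0,0,9,0,0]
    - [0,0,0,9,0,0]
    - [0,0,0,9,0,0]
    - [0,0,0,9,0,0]
    - [0,0,0,9,0,0]

```text
clock: 27.0
tcp_pos: [0.5056, 0.1799, 0.047]
orientation: [0.638, 0.306, 0.637, -0.305]
wrist_force: [-6.3, 5.7, 17.5]
finger_gap: 0.0531
```

>>> send_rows:
  plan:
    - [-3,0,0,0,0,0]
    - [-3,0,0,5,0,0]
    - [-3,0,0,9,0,0]
    - [-3,0,0,9,0,0]
    - [-2,0,0,9,0,0]
    - [-1,0,0,9,0,0]
    - [0,0,0,9,0,0]
    - [0,0,0,9,0,0]
    - [0,0,0,9,0,0]
    - [0,0,0,9,0,0]

```text
clock: 28.25
tcp_pos: [0.5057, 0.18, 0.0468]
orientation: [0.612, 0.356, 0.611, -0.354]
wrist_force: [-4.9, 4.9, 15.7]
finger_gap: 0.0525
```

>>> send_rows:
  plan:
    - [-3,0,0,0,0,0]
    - [-3,0,0,5,0,0]
    - [-3,0,0,9,0,0]
    - [-3,0,0,9,0,0]
    - [-2,0,0,9,0,0]
    - [-1,0,0,9,0,0]
    - [0,0,0,9,0,0]
    - [0,0,0,9,0,0]
    - [0,0,0,9,0,0]
    - [0,0,0,9,0,0]

```text
clock: 29.5
tcp_pos: [0.5059, 0.18, 0.0453]
orientation: [0.582, 0.402, 0.582, -0.401]
wrist_force: [-0.1, 6.1, 5.1]
finger_gap: 0.0525
```

Run:
```python
from h import *
s=get_state();p=s["tcp_pos"]; print(p,s["wrist_force"],s["finger_gap"],s["ft_torque"],s["joint_pos"][5])
```

```text
[0.50585718 0.18000182 0.0453431 ] [-0.05292526  6.13979445  5.14043181] 0.05245357455819273 [ 1.17977378  0.09913041 -0.02292584] 1.3988720879365772
```

>>> send_rows:
  plan:
    - [1,0,0,0,0,0]
    - [2,0,0,0,0,0]
    - [3,0,0,0,0,0]
    - [4,0,0,0,0,0]
    - [5,0,0,0,0,0]
    - [5.5,0,0,0,0,0]
    - [6,0,0,0,0,0]
    - [6,0,0,0,0,0]
    - [6,0,0,0,0,0]
    - [6,0,0,0,0,0]

```text
clock: 30.75
tcp_pos: [0.5059, 0.18, 0.0401]
orientation: [0.582, 0.402, 0.582, -0.4]
wrist_force: [-2.1, 6.0, 11.8]
finger_gap: 0.0529
```

Run:
```python
from h import *
s=get_state();p=s["tcp_pos"]; print(p,s["wrist_force"],s["finger_gap"],s["ft_torque"],s["joint_pos"][5])
w=viewer.read_camera("wrist"); cv2.imwrite("pics/w18.png",w["frame"])
f=viewer.read_camera("side")["frame"]; cv2.imwrite("pics/s18.png",cv2.resize(f[100:200,180:290],None,fx=5.8,fy=5.8,interpolation=cv2.INTER_CUBIC))
```

```text
[0.50588867 0.18002619 0.04014493] [-2.13437411  6.0271168  11.83049303] 0.0529288466313248 [ 1.10355658  0.52382609 -0.04191916] 1.398843715892551
```

View pics/s18.png

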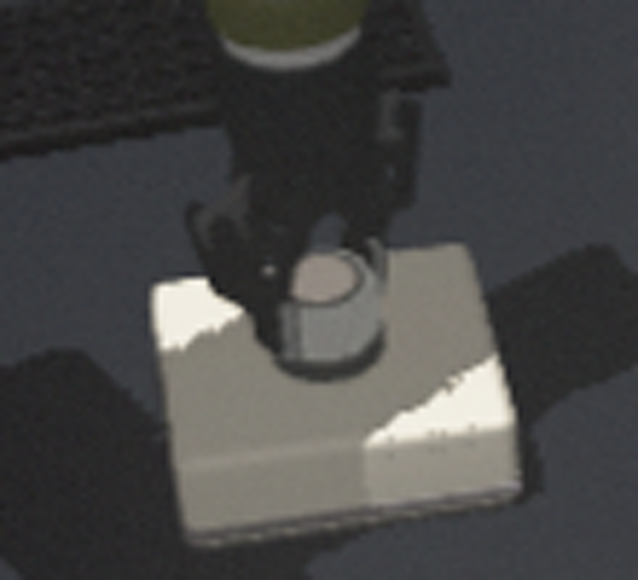

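View pics/w18.png

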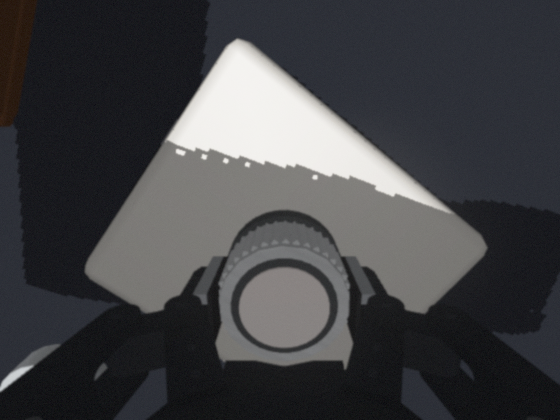

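>>> send_rows:
  plan:
    - [0.5,0,0,0,0,0]
    - [1,0,0,0,0,0]
    - [1.5,0,0,0,0,0]
    - [1.5,0,0,0,0,0]
    - [1.5,0,0,0,0,0]
    - [1.5,0,0,0,0,0]
    - [1.5,0,0,0,0,0]
    - [1.5,0,0,0,0,0]
    - [1.5,0,0,0,0,0]
    - [1.5,0,0,0,0,0]
  newtons: 60

```text
clock: 32.1
tcp_pos: [0.506, 0.18, 0.04]
orientation: [0.582, 0.403, 0.582, -0.4]
wrist_force: [-5.9, 3.9, 21.7]
finger_gap: 0.0522
```

Run:
```python
from h import *
s=get_state();p=s["tcp_pos"]; print(p,s["wrist_force"],s["finger_gap"],s["ft_torque"],s["joint_pos"][5])
d=viewer.read_camera("side"); f=d["frame"]; cv2.imwrite("pics/s19.png",cv2.resize(f[130:180,215:265],None,fx=11,fy=11,interpolation=cv2.INTER_CUBIC))
c=np.array([.505,.179,0])
for z in(.060,.071,.080,.102,.111): print(z,(proj(d,c+[0,0,z])-[215,130])*11)
w=viewer.read_camera("wrist"); e=None
g=cv2.cvtColor(w["frame"],6)
f=w["frame"].astype(int); m=(((f[:,:,2]-f[:,:,0])>3)&(g>100)).astype(np.uint8); m[:255]=0; m[355:]=0; m[:,:225]=0; m[:,340:]=0
m=cv2.morphologyEx(m,cv2.MORPH_OPEN,np.ones((5,5)));cc=max(cv2.findContours(m,0,2)[0],key=cv2.contourArea); print(cv2.fitEllipse(cc))
e=cv2.fitEllipse(cc)
for z in(.102,.105,.108): print(z,onz(w,e[0],z))
```

```text
[0.50598073 0.18003915 0.0400322 ] [-5.93373694  3.91379857 21.6625831 ] 0.05220765279921637 [0.90106135 1.29104782 0.00798529] 1.398899858514619
0.06 [231.8131326  317.11171687]
0.071 [228.21061354 285.00720241]
0.08 [225.22837596 258.430441  ]
0.102 [217.8036069  192.26323919]
0.111 [214.70970949 164.69140058]
((283.86505126953125, 307.1178894042969), (79.03761291503906, 89.27680206298828), 89.99063110351562)
0.102 [0.50525395 0.17942729 0.102     ]
0.105 [0.50455843 0.18122333 0.105     ]
0.108 [0.50386291 0.18301936 0.108     ]
```

View pics/s19.png

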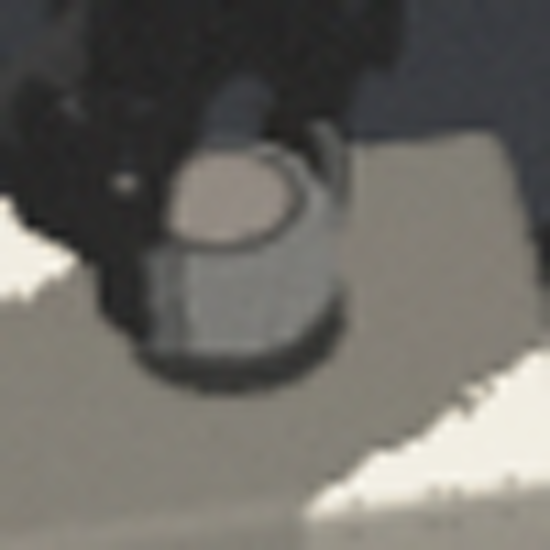

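Run:
```python
from h import *
def el(f):
    g=cv2.cvtColor(f,6); f=f.astype(int); m=(((f[:,:,2]-f[:,:,0])>3)&(g>100)).astype(np.uint8); m[:255]=0; m[355:]=0; m[:,:225]=0; m[:,340:]=0
    m=cv2.morphologyEx(m,cv2.MORPH_OPEN,np.ones((5,5)));return cv2.fitEllipse(max(cv2.findContours(m,0,2)[0],key=cv2.contourArea))
for n in("w15","w16","w18"): print(n,el(cv2.imread(f"pics/{n}.png")))
t=viewer.read_camera("top")["frame"]; cv2.imwrite("pics/t20.png",t)
```

```text
w15 ((283.7359313964844, 307.2334289550781), (79.04417419433594, 89.57442474365234), 90.55374908447266)
w16 ((283.6698303222656, 307.4513854980469), (79.05948638916016, 89.70121002197266), 90.0267562866211)
w18 ((283.9127502441406, 307.09832763671875), (79.02753448486328, 89.16207885742188), 89.92684173583984)
```

View pics/t20.png

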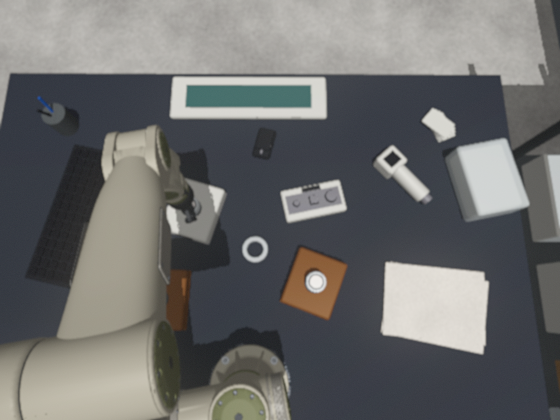

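The collar is home and the pads haven't slipped: the tile stays within 0.5 px in the wrist view. The mouse (264,143), tape (255,249) and handheld (403,172) haven't moved.

```bash
python3 -c "
from workcell import job,get_state
print(get_state()['wrist_force'],get_state()['clock']); print(job.hand_in())"
```

```text
[-6.35154638  4.94760889 21.30216985] 32.25
the job is handed in; nothing more can be done
None
```

I pressed the large round, square and small round keys in that order. I then turned the collar about 81° clockwise until it dropped over the pin, and pushed it home. I handed in at 32.3 s with the gripper still holding it down.

**Keys:** each one stopped solidly with the TCP at about 10 mm, under 16–18 N. The wrist view showed the large and square keys pressed down, then back up once I moved on. The small key showed pressed down too; I saw it only in the top view after release, too coarse to confirm it sprang back.

**Collar:** from 27° to 63° it stopped on the pin at a TCP height of 47.0 mm. At 81° it dropped through and then stopped solidly at 40.0 mm, pushed down with about 21 N at hand-in. The tile's position in the wrist view matches a collar top at 102 mm, which is the home height. The pads did not slip on the collar.

**Other objects:** the mouse, tape roll and handheld colour meter are where they started in the last top view.

**Disagreements:**
- The shut fingertips touched about 31 mm above the reported TCP, which the text puts at the very ends of the fingers. I relied on contact force and the images instead, and finding the first key cost a few extra seconds.
- About 8 N of sideways force remained on the wrist at the end, probably from gripping 1–2 mm off the collar's axis.

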